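Fetch the pine cones from the locked spring hatch

TASK

Unlock the little wooden cone safe by turning the red cross knob under its front tongue fully anticlockwise (seen from above), slide its spring-closing hatch back and prop it open with the yellow wedge laid in the lane at the right between the kerb and the hatch. With the hatch propped, take out every pine cone and set each on the middle of a card disc of its own; then take the wedge out so that the hatch shuts, lock the safe again by turning the knob fully back, and lay the wedge back in its tray, leaving the tin, the paint jar and the roll of tape undisturbed.

Things in the scene. Friction and masses are not known exactly. Their poses are not given: they have to be found in the camera images.
- safe: cone safe, a fixed light-wood box, top 100 mm above the table. Origin on the table at the middle of its 8 mm front wall; x to its back, y to its left, z up. Box: x -4 to 153 mm, y -160 to 160 mm. A tongue (46 mm wide, 10 mm thick, top at z 100, round end of radius 23 mm centred at x -75) juts to the front; the knob hangs under it. Two rails run back to x 292 mm
- well (a point): middle of the cork floor (35 mm above the table) of the open well in the safe where the cones stand; axes as the safe's. The well is 141 mm (x) by 237 mm (y), its walls rise to 100 mm above the table. A cork frame 14 mm high on its floor, inside 70 mm (x 30 to 100 mm of the safe) by 191 mm (y -55 to 136 mm), keeps the cones off the walls
- knob (a joint): red cross knob under the tongue, rad; grows anticlockwise seen from above. 0 = locked (stop), 2.4 = fully unlocked (stop). It draws down a steel bolt that blocks the hatch: the hatch is free from about 1.6 on. Starts near 0. Turns with about 0.1 N m and stays where it is left
- knob_mid (a point): centre of the knob on its vertical axis, at mid-height of its arms (74 mm above the table, x -75 mm of the safe). Four radial arms at right angles, 13 mm wide, 18 mm high, reach 70 mm from the axis; this frame turns with the knob, its x and y axes lie along arms. Arms in front of or beside the tongue can be pinched from above 57 mm from the axis, or pushed round
- hatch (a joint): sliding spring hatch, m. 0 = shut; grows as it slides to the back of the safe (+x of the safe), stop at 0.165. A spring pushes it shut with 2.5 to 4.5 N, a damper makes it close gently (about 0.1 m/s). Locked, it cannot move. Held by the wedge it stands at about 0.140
- hatch_lip (a point): middle of the front face of the hatch's upright aluminium lip, 14 mm above the safe's top; moves with the hatch (shut: x 2 mm of the safe). Lip 8 mm thick, 296 mm wide (y -142 to 154 mm of the safe), 1 to 24 mm above the top. Behind it a clear plate 154 mm long. Push the lip back to open, e.g. with the held wedge above the kerb, then lower the wedge
- lane (a point): where the middle of the wedge's underside goes: on the solid ledge right of the well (100 mm above the table, y -160 to -85 mm of the safe), at x 72, y -112 mm of the safe; axes as the safe's. At the front of the ledge stands a kerb 9 mm high, x -4 to 2 mm, y -143 to -81 mm of the safe; the wedge lies between kerb and lip
- wedge: yellow doorstop-like wedge, 140 mm long (its x), 34 mm wide (y), 40 mm high at the +x end sloping to 28 mm at the -x end; upright ends, lower end edges bevelled; 0.15 kg. Origin at mid-length, 18 mm above its underside. Grip it across its width. Lengthwise in the lane, either end first, it keeps the hatch open. Starts in its tray
- wedge_tray: shallow dark wooden tray, fixed, 170 (x) by 100 (y) by 10 mm high, walls and floor 4 to 5 mm thick; home of the wedge. Origin at the middle of its underside
- cone_a: open brown pine cone, 65 mm across, 64 mm tall; starts upright in the well. Origin at the centre of its underside, z up. Grip it from above round the middle: the fingers sink between the scales to the stiff core, 36 to 39 mm wide, 55 mm tall, its axis within 4 mm of the origin's. The scales yield to walls and neighbours. May be absent
- cone_b: open brown pine cone, 65 mm across, 60 mm tall; starts upright in the well. Origin at the centre of its underside, z up. Grip it from above round the middle: the fingers sink between the scales to the stiff core, 36 to 39 mm wide, 51 mm tall, its axis within 4 mm of the origin's. The scales yield to walls and neighbours. May be absent
- cone_c: open brown pine cone, 65 mm across, 64 mm tall; starts upright in the well. Origin at the centre of its underside, z up. Grip it from above round the middle: the fingers sink between the scales to the stiff core, 36 to 39 mm wide, 55 mm tall, its axis within 4 mm of the origin's. The scales yield to walls and neighbours. May be absent
- disc_a: round brown card disc, about 142 mm across, 7 mm thick, stuck to the table. Origin at the middle of its underside
- disc_b: as disc_a, another disc
- disc_c: as disc_a, another disc
- tin: printed tea tin, 83 mm diameter, 112 mm tall, a bystander. Origin at the middle of its underside
- jar: small white paint jar, 46 mm diameter and height, a bystander. Origin at the middle of its underside
- tape: roll of masking tape lying flat, 104 mm across, 25 mm high, a bystander. Origin at the middle of its underside
Not all that is in view belongs to the job. There is more than one size of the wedge_tray; the one meant has the size given above.

How it is judged:
By the outcome, as a careful person would: the job done as asked, in the order asked, and still so for the second after the job is handed in, with the robot touching nothing.
Of cone_a, cone_b, cone_c only 2 to 3 are there at a start; the rules pass over those that are not, and their reading is None.
At some moment in a run one of cone_a, cone_b, cone_c may be knocked a few centimetres aside while the robot is not near it.
Once in a run the grip may slacken for a moment while it holds something.
It also fails if it takes over 210 s, if anything falls off the work surface, if the arm or the gripper's body presses on something with over 40 N, if the wrist force passes 120 N, or if a joint passes its speed limit or range.

ROBOT

A 7-joint arm with a two-finger parallel gripper is mounted at the origin on the work surface; the furniture and walls round the work are solid. World frame = base frame: x ahead of the robot, y to its left, z up, the work surface at z = 0. Lengths are in m, angles in rad, forces in N, time in s.
With the tool pointing down it reaches from about 0.425 to 0.925 m from the base axis. Payload 6.8 kg.
Tool frame: the origin (TCP) lies on the front face of the gripper's body, between the roots of the fingers; the fingertips stand 73 mm ahead of it and the grasp point (between the pads) lies 54 mm ahead of it (env.nose_length is the distance from the TCP to the fingertips, in m); z points along the fingers, y is the line along which they close (so a half turn about z gives the same grasp; the last joint's range is limited). The gripper opens to 85 mm and grips with 20 to 120 N. Pads are 22 mm wide; open, the fingers measure 114 mm over their backs; the gripper's body (76 mm by 85 mm) begins 54 mm behind the grasp point. The pads swing forward as they close: fully open they stand 13 mm farther back than shut.
Start: joints at [1.188, 0.477, 0.022, 1.555, -0.011, 1.109, -0.083], TCP at [0.183, -0.65, 0.304] pointing down, gripper open.
Joint ranges: [-2.96, 2.96], [-0.34, 2.1], [-1.41, 1.46], [0.24, 2.44], [-1.37, 4.51], [0.17, 1.92], [-2.96, 2.96]. Speed limits (rad/s): [2.39, 2.39, 3.14, 3.14, 3.14, 3.14, 3.14].

INTERFACE

Orientations are given as a unit quaternion [w, x, y, z].
In Python, from cell import env, kin, camera, calibration, job gives the robot as it stands. The module is installed in compiled form; this text tells all that it offers. Calls block until the motion is done:
- env.reach(position, orientation): joint-space move of the TCP to a pose.
- env.movel(position, velocity=0.15, rot=None, stop_force=None): straight line of the TCP; rot=None keeps the orientation; velocity is the mean speed in m/s. With stop_force (N) it stops when the force on the tool has changed by that much, and returns True; else False.
- env.goto_joints(angles): joint-space move.
- env.grip(opening, f_grip=None): finger opening in m; f_grip is the grip in N (None keeps the last); returns when the fingers have stopped.
- env.dwell(seconds).
- kin.inverse_kinematics(position, orientation): joint angles nearest the present ones, or None.
- env.get_state(): the state.
- camera(name): name is "scene" or "top" or "wrist"; returns (picture, depth): 384x512x3 uint8, blue, green, red; 384x512 float32, m along the optical axis (not along the pixel's ray), 0 where there is no reading.
- calibration(name): a dict with "fx", "fy", "cx", "cy" (pixels), "k1" (the pictures are not rectified: a ray, as slopes to the right and down, at radius r is drawn at 1 + k1 r^2 times it, then the intrinsics apply), "rvec" (rotation vector, rad) and "tvec" (3), from world to camera coordinates, as OpenCV has them. Camera axes: x right, y down, z forward; pixel columns grow to the right and rows downward; lengths in m; the calibration is good to about 2 mm. A picture is of the moment at which its call begins: read the wrist's pose just before it. calibration takes no time and is no camera call; for the wrist camera it gives the pose at the moment of the call.
A pose or a line that the arm cannot do raises env.PlanningError and nothing moves.
- job.job_done(): hands the job in; it is judged then, once.
The state is a dict: "time": time; "qpos": joint angles; "joint_velocities": joint speeds; "joint_torque": joint torques, N m; "tcp_pos": TCP position; "orientation": TCP orientation; "force": force on the tool from outside, world axes, zero at the start; "torque": the same for the moment, N m; "opening": finger opening in m; "gripper_force": force on a finger pad.
Only numpy, scipy, OpenCV 4.12 (cv2) and the standard library are available. Lean on these libraries where they do the work, as an engineer would, in place of code of your own. Each camera call takes 0.05 s, during which the arm holds its last target. There are 200 camera calls.

## Working session

There is one attempt and no reset: what is moved stays moved. The work goes in short steps, each a Python script; the robot and the scene stay as the last script left them, time stands still between calls to the robot, and variables do not carry over. Pictures are saved under pics/ and viewed, at most 14 in all, crops included, and the job is handed in when it is done.

```bash
mkdir -p pics; ls; cat > h.py <<'E'
import numpy as np, cv2
from cell import env, kin, camera, calibration, job
def K(c): return np.array([[c['fx'],0,c['cx']],[0,c['fy'],c['cy']],[0,0,1.]])
def world(name,uv,z=None,depth=None,c=None):
    """pixels -> world: on plane z, or by depth along the axis"""
    c=c or calibration(name); R=cv2.Rodrigues(np.array(c['rvec'],float))[0]; t=np.array(c['tvec'],float).ravel()
    uv=np.atleast_2d(np.array(uv,float))
    s=cv2.undistortPoints(uv[:,None],K(c),np.array([c['k1'],0,0,0,0.]))[:,0]
    d=np.c_[s,np.ones(len(s))]; o=-R.T@t; D=d@R
    k=(np.asarray(z)-o[2])/D[:,2] if depth is None else np.asarray(depth)
    return o+D*np.reshape(k,(-1,1))
def pix(name,P,c=None):
    c=c or calibration(name)
    return cv2.projectPoints(np.atleast_2d(np.array(P,float)),np.array(c['rvec'],float),np.array(c['tvec'],float),K(c),np.array([c['k1'],0,0,0,0.]))[0][:,0]
E
python3 - <<'E'
from h import *
for n in ("scene","top"):
    p,d=camera(n); cv2.imwrite(f'pics/{n}0.png',p); np.save(n+'0.npy',d); print(calibration(n),d.min(),d.max())
print(env.get_state())
E
```

```text
pics
{'fx': 377.276353294293, 'fy': 377.276353294293, 'cx': 259.25238896417454, 'cy': 197.76055190295037, 'k1': -0.007404977261627438, 'rvec': array([ 0.60553681, -2.77053968,  0.96454542]), 'tvec': array([0.4085465 , 0.22036664, 1.26929221])} 0.0 2.8587446
{'fx': 352.83580932785424, 'fy': 352.83580932785424, 'cx': 262.4601866288157, 'cy': 185.21953115480412, 'k1': -0.06182170824587183, 'rvec': array([ 2.14901081, -2.09156108,  0.19101716]), 'tvec': array([-0.04524324,  0.48564976,  1.01087715])} 0.0 2.089202
{'time': 0.1, 'qpos': array([ 1.1879249 ,  0.47769214,  0.02234267,  1.55632615, -0.01149037,
        1.10930752, -0.08311615]), 'joint_velocities': array([ 0.00108149, -0.00186509, -0.00011137, -0.0013866 ,  0.00079165,
        0.00061515, -0.00065799]), 'joint_torque': array([ 4.47326587e-03, -5.97759748e+01,  1.61406722e+00, -2.81955385e+01,
        1.28859075e-02,  5.03716234e-03, -1.09596138e-05]), 'tcp_pos': array([ 0.18303205, -0.64928941,  0.30305097]), 'orientation': array([-7.84032249e-04,  9.90576521e-01,  1.36958065e-01, -1.71047161e-04]), 'force': array([ 0.24306623,  0.3080331 , -0.00520887]), 'torque': array([-0.00393704, -0.04471274, -0.00136035]), 'gripper_force': 0.0, 'opening': 0.08518079803612855}
```

View pics/scene0.png

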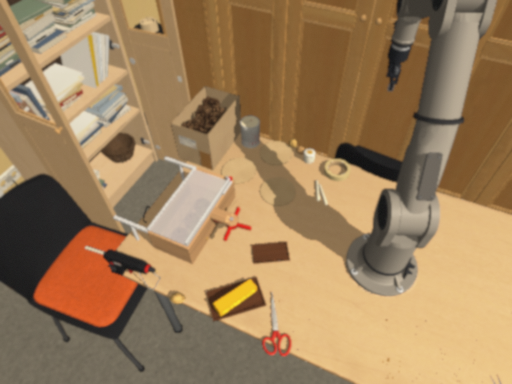

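View pics/top0.png

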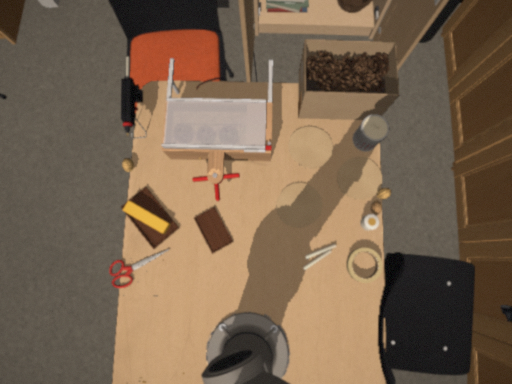

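The scene shows the safe with its hatch shut and the red knob at top-view (216,177). The wedge is in the larger dark tray at (150,217), with a smaller decoy tray at (213,229). Faint discs are at (310,143), (300,203) and (365,172); the tin is at (370,132), the jar at (371,222) and the tape at (364,264).

```bash
python3 - <<'E'
from h import *
p=cv2.imread('pics/top0.png')
c=p[75:255,105:395]
l=cv2.cvtColor(c,cv2.COLOR_BGR2LAB); l[...,0]=cv2.createCLAHE(4,(4,4)).apply(l[...,0])
cv2.imwrite('pics/c1.png',cv2.resize(cv2.cvtColor(l,cv2.COLOR_LAB2BGR),(800,497),interpolation=cv2.INTER_CUBIC))
d=np.load('top0.npy')
for n,uv in dict(lipL=(166,148),lipR=(268,153),tape=(364,264),table=(260,200),plate=(215,120)).items():
    print(n,world('top',[uv],depth=[d[uv[1],uv[0]]]).round(3))
hsv=cv2.cvtColor(p,cv2.COLOR_BGR2HSV)
m=cv2.inRange(hsv,(20,150,120),(35,255,255)); m[:190]=0
cs=max(cv2.findContours(m,0,2)[0],key=cv2.contourArea); r=cv2.minAreaRect(cs); print(r); print(world('top',cv2.boxPoints(r),z=.04).round(3))
m=cv2.inRange(hsv,(0,160,100),(6,255,255))|cv2.inRange(hsv,(174,160,100),(180,255,255)); m[:165]=0;m[205:]=0
m[:,:185]=0;m[:,250:]=0; v,u=np.nonzero(m); cv2.imwrite('m.png',m)
W=world('top',np.c_[u,v],z=.083); print(len(u),W.min(0),W.max(0))
E
```

```text
lipL [[0.579 0.251 0.1  ]]
lipR [[ 0.573 -0.046  0.094]]
tape [[ 0.262 -0.345 -0.   ]]
table [[ 0.448 -0.025 -0.   ]]
plate [[0.667 0.112 0.104]]
((146.015380859375, 216.7230987548828), (46.88512420654297, 11.90733528137207), 29.744882583618164)
[[0.4   0.386 0.04 ]
 [0.432 0.371 0.04 ]
 [0.366 0.241 0.04 ]
 [0.335 0.256 0.04 ]]
171 [0.43300752 0.03925656 0.083     ] [0.51374553 0.1699234  0.083     ]
```

View pics/c1.png

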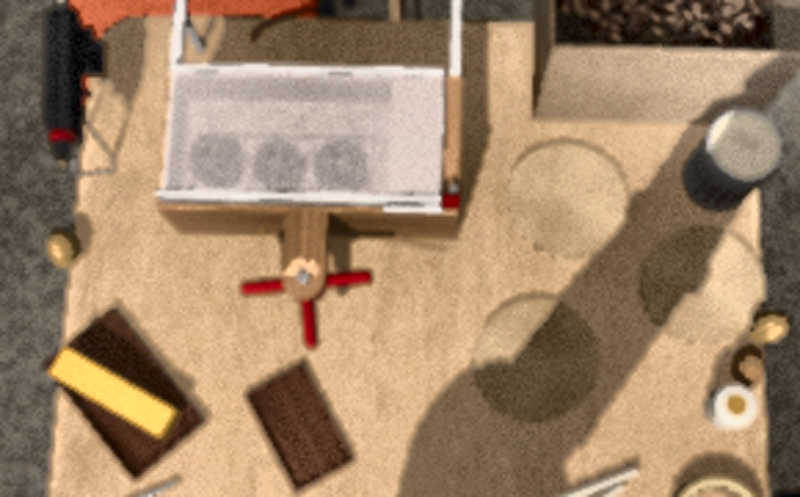

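```bash
python3 - <<'E'
from h import *
q=[0,1,0,0]
for n,P in dict(disc=[.56,-.17,.45],safe=[.58,.1,.42],wedge=[.46,.28,.38]).items():
    try: env.reach(P,q)
    except env.PlanningError as e: print(n,e); continue
    c=calibration('wrist'); p,d=camera('wrist')
    cv2.imwrite(f'pics/w_{n}.png',p); np.savez(f'w_{n}.npz',d=d,**c); s=env.get_state(); print(n,s['time'],s['tcp_pos'].round(4),s['orientation'].round(4),c['rvec'],c['tvec'])
a=[cv2.imread(f'pics/w_{n}.png') for n in ('disc','safe','wedge')]
m=np.vstack([np.hstack(a[:2]),np.hstack([a[2],a[2]*0])]); cv2.imwrite('pics/mont.png',cv2.resize(m,(800,600),interpolation=cv2.INTER_AREA))
E
```

```text
disc 2.3917 [ 0.5597 -0.1712  0.4497] [ 1.e-04  1.e+00 -9.e-04 -3.e-04] [-2.06470824  2.06661173  0.30283563] [-0.16981421  0.45762057  0.67813867]
safe 3.5 [0.5806 0.0975 0.4201] [ 6.0e-04  1.0e+00 -1.8e-03  1.0e-04] [-2.06381763  2.06787577  0.30124303] [0.0994825  0.48623009 0.65518827]
wedge 4.4333 [0.4619 0.278  0.3802] [ 3.e-04  1.e+00 -2.e-03  5.e-04] [-2.06427089  2.06878828  0.3010597 ] [0.27995028 0.38365603 0.58264843]
```

View pics/mont.png

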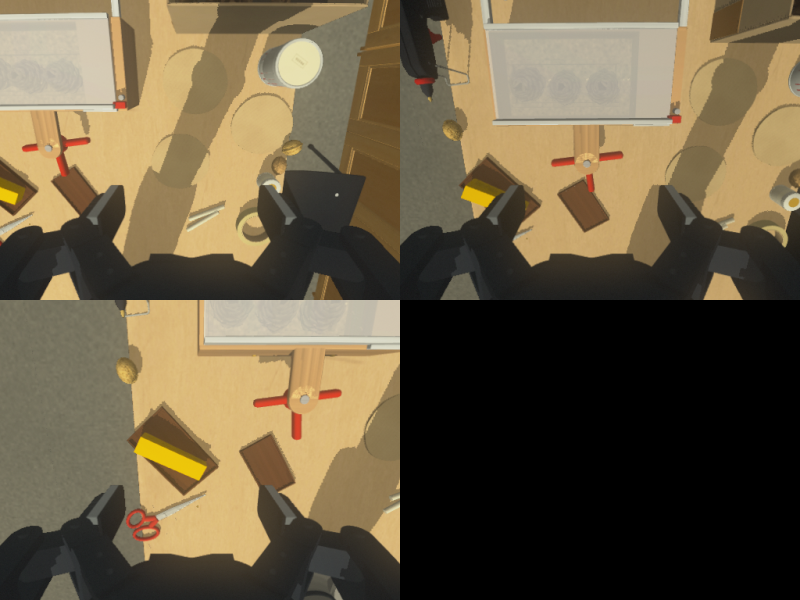

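```bash
python3 - <<'E'
from h import *
def load(n):
    z=np.load(f'w_{n}.npz'); c={k:z[k] for k in z.files if k!='d'}
    for k in('fx','fy','cx','cy','k1'): c[k]=float(c[k])
    p=cv2.imread(f'pics/w_{n}.png'); d=z['d']; v,u=np.mgrid[:384,:512]
    W=world('wrist',np.c_[u.ravel(),v.ravel()],depth=d.ravel(),c=c).reshape(384,512,3); W[d==0]=np.nan
    return p,W,c,cv2.cvtColor(p,cv2.COLOR_BGR2HSV)
for n in('disc','safe','wedge'):
    p,W,c,h=load(n)
    red=cv2.inRange(h,(0,170,90),(6,255,255))|cv2.inRange(h,(174,170,90),(180,255,255))
    for k in cv2.findContours(red,0,1)[0]:
        if cv2.contourArea(k)<60: continue
        g=world('wrist',k[:,0],z=.083,c=c)[:,:2]; r=cv2.minAreaRect((g*1000).astype(np.float32)); print(n,'red',np.round(r[0],1),np.round(r[1],1),round(r[2],1))
    y=cv2.inRange(h,(20,170,100),(33,255,255))
    k=max(cv2.findContours(y,0,1)[0],key=cv2.contourArea)
    if cv2.contourArea(k)>400:
        m=cv2.erode(cv2.drawContours(np.zeros_like(y),[k],-1,255,-1),np.ones((5,5)))>0
        P=W[m]; P=P[np.isfinite(P).all(1)]; print(n,'wedge depth z pct',np.percentile(P[:,2],[2,25,50,75,98]).round(3))
        Pm=P[P[:,2]>.02]; A=np.c_[Pm[:,:2],np.ones(len(Pm))]; print(' slope',np.linalg.lstsq(A,Pm[:,2],rcond=None)[0].round(3))
        r=cv2.minAreaRect((world('wrist',k[:,0],z=.039,c=c)[:,:2]*1000).astype(np.float32)); print(' rect',r, cv2.boxPoints(r).round(0).tolist())
    br=cv2.inRange(h,(0,60,20),(15,200,120))
    for k in cv2.findContours(br,0,1)[0]:
        if cv2.contourArea(k)<1500 : continue
        hull=cv2.convexHull(k)[:,0]; r=cv2.minAreaRect((world('wrist',hull,z=.01,c=c)[:,:2]*1000).astype(np.float32)); print(n,'tray?',np.round(r[0],1),np.round(r[1],1),round(r[2],1))
    # height map discs
    hm=((W[...,2]>.004)&(W[...,2]<.011)).astype(np.uint8)*255
    t=W[...,2][(abs(W[...,2])<.003)]; print(n,'table z',np.nanmedian(t),np.nanstd(t))
    hm=cv2.morphologyEx(hm,cv2.MORPH_OPEN,np.ones((5,5)))
    for k in cv2.findContours(hm,0,1)[0]:
        if cv2.contourArea(k)<500: continue
        (x,yy),rr=cv2.minEnclosingCircle((world('wrist',k[:,0],z=.007,c=c)[:,:2]*1000).astype(np.float32)); print(n,'disc',round(x,1),round(yy,1),round(rr,1),cv2.contourArea(k))
    # white lip
    cv2.imwrite(f'hm_{n}.png',hm)
E
```

```text
disc red [460.2  98.9] [45.1 12. ] 8.5
disc red [499.5 157. ] [11.8 31.8] 8.1
disc red [511.   61.6] [10.9 49.8] 7.5
disc red [584.6 -35.2] [18.2 10.3] 89.8
disc wedge depth z pct [0.012 0.022 0.031 0.033 0.035]
 slope [-0.157  0.151  0.047]
 rect ((376.005859375, 257.73773193359375), (58.7259635925293, 61.469520568847656), 69.68085479736328) [[337.0, 241.0], [395.0, 220.0], [415.0, 275.0], [357.0, 296.0]]
disc table z -0.0009872835244217337 0.0010868382672599534
safe red [457.4 101. ] [37.1 11.1] 7.0
safe red [499.5 152.9] [ 9. 43.] 7.4
safe red [511.2  61.9] [ 9.9 43.6] 5.9
safe red [583.5 -55.2] [16. 10.] 90.0
safe red [651.6 390.2] [ 8.9 29.2] 5.4
safe wedge depth z pct [0.014 0.03  0.039 0.041 0.043]
 slope [-0.291  0.235  0.075]
 rect ((409.2646179199219, 340.1315612792969), (82.8075942993164, 59.873680114746094), 63.52006530761719) [[364.0, 316.0], [418.0, 290.0], [455.0, 364.0], [401.0, 391.0]]
safe tray? [360.4 116.6] [123.7  72.8] 30.7
safe table z -0.0010794587359163887 0.001132071782138695
wedge red [271.9 369.3] [68.9 57.2] 20.4
wedge red [459.6 106.1] [44.6 13. ] 7.6
wedge red [499.8 150.5] [53.5 15.9] 88.6
wedge red [511.6  59. ] [10.7 34.5] 7.2
wedge wedge depth z pct [0.019 0.033 0.036 0.04  0.043]
 slope [-0.122  0.151  0.035]
 rect ((390.883056640625, 317.05548095703125), (139.6730194091797, 46.00231170654297), 63.13904571533203) [[339.0, 265.0], [380.0, 244.0], [443.0, 369.0], [402.0, 390.0]]
wedge tray? [357.9 118.9] [121.2  70.2] 30.5
wedge table z -0.0011524386307852352 0.0011053529372134295
```

```bash
cat >> h.py <<'E'
def load(n):
    z=np.load(f'w_{n}.npz'); c={k:z[k] for k in z.files if k!='d'}
    for k in('fx','fy','cx','cy','k1'): c[k]=float(c[k])
    p=cv2.imread(f'pics/w_{n}.png'); d=z['d']; W=cloud('wrist',d,c)
    return p,W,c,cv2.cvtColor(p,cv2.COLOR_BGR2HSV)
def cloud(n,d,c):
    v,u=np.mgrid[:384,:512]
    W=world(n,np.c_[u.ravel(),v.ravel()],depth=d.ravel(),c=c).reshape(384,512,3); W[d==0]=np.nan
    return W
E
python3 - <<'E'
from h import *
for n in('disc','safe'):
    p,W,c,h=load(n)
    L=(W[...,2]>.113)&(W[...,2]<.135)&(W[...,0]>.53)&(W[...,0]<.62)&(W[...,1]>-.08)&(W[...,1]<.29)
    P=W[L]; print(n,len(P)); r=cv2.minAreaRect((P[:,:2]*1000).astype(np.float32)); print(r); f=np.polyfit(P[:,1],P[:,0],1); print('lip fit',f, np.percentile(P[:,1],[.5,99.5]), np.percentile(P[:,2],[50,95]))
    z=cv2.GaussianBlur(np.nan_to_num(W[...,2]).astype(np.float32),(7,7),0)
    reg=(W[...,1]<-.06)&(W[...,0]>.3)&(W[...,0]<.85)
    for lo in(.002,.003):
        hm=((z>lo)&(z<.009)&reg).astype(np.uint8)*255
        hm=cv2.morphologyEx(hm,cv2.MORPH_OPEN,np.ones((9,9)))
        for k in cv2.findContours(hm,0,1)[0]:
            if cv2.contourArea(k)<700: continue
            g=(world('wrist',k[:,0],z=.007,c=c)[:,:2]*1000).astype(np.float32)
            print(n,lo,'disc',np.round(cv2.minEnclosingCircle(g),1),np.round(cv2.fitEllipse(g)[0],1),np.round(cv2.fitEllipse(g)[1],1),cv2.contourArea(k))
p,W,c,h=load('disc')
z=np.clip((np.nan_to_num(W[...,2])+.01)/.03*255,0,255).astype(np.uint8)
e=cv2.resize(p,(800,600),interpolation=cv2.INTER_CUBIC); e=cv2.convertScaleAbs(e,alpha=1.4); cv2.imwrite('pics/z.png',np.hstack([cv2.cvtColor(z[:300],8),p[:300]])[:, :1024][::1, ::1] if 0 else cv2.resize(np.hstack([cv2.cvtColor(z[:300,150:420],8),p[:300,150:420]]),(800,444)))
E
```

```text
disc 951
((586.46875, 60.158607482910156), (8.679174423217773, 216.25917053222656), 0.39107897877693176)
lip fit [-0.00440762  0.58684931] [-0.03956547  0.16414867] [0.12271257 0.12417996]Traceback (most recent call last):
  File "<stdin>", line 14, in <module>
    return _wrapfunc(a, 'round', decimals=decimals, out=out)
    return _wrapit(obj, method, *args, **kwds)
    conv = _array_converter(obj)
ValueError: setting an array element with a sequence. The requested array has an inhomogeneous shape after 1 dimensions. The detected shape was (2,) + inhomogeneous part.
```

```bash
python3 - <<'E'
from h import *
for n in('disc','safe'):
    p,W,c,h=load(n)
    L=(W[...,2]>.113)&(W[...,2]<.135)&(W[...,0]>.53)&(W[...,0]<.62)&(W[...,1]>-.08)&(W[...,1]<.29)
    P=W[L]; r=cv2.minAreaRect((P[:,:2]*1000).astype(np.float32)); print(n,len(P),r); f=np.polyfit(P[:,1],P[:,0],1); print('lip fit',f, np.percentile(P[:,1],[.5,99.5]), np.percentile(P[:,2],[50,95]))
    z=cv2.GaussianBlur(np.nan_to_num(W[...,2]).astype(np.float32),(7,7),0)
    reg=(W[...,1]<-.06)&(W[...,0]>.3)&(W[...,0]<.85)
    for lo in(.002,.003):
        hm=((z>lo)&(z<.009)&reg).astype(np.uint8)*255
        hm=cv2.morphologyEx(hm,cv2.MORPH_OPEN,np.ones((9,9)))
        for k in cv2.findContours(hm,0,1)[0]:
            if cv2.contourArea(k)<700: continue
            g=(world('wrist',k[:,0],z=.007,c=c)[:,:2]*1000).astype(np.float32)
            print(n,lo,'disc',cv2.minEnclosingCircle(g),np.round(cv2.fitEllipse(g)[0],1),np.round(cv2.fitEllipse(g)[1],1),cv2.contourArea(k))
p,W,c,h=load('disc')
z=np.clip((np.nan_to_num(W[...,2])+.01)/.03*255,0,255).astype(np.uint8)
cv2.imwrite('pics/z.png',cv2.resize(np.hstack([cv2.cvtColor(z[:300,150:420],8),p[:300,150:420]]),(800,444)))
E
```

```text
disc 951 ((586.46875, 60.158607482910156), (8.679174423217773, 216.25917053222656), 0.39107897877693176)
lip fit [-0.00440762  0.58684931] [-0.03956547  0.16414867] [0.12271257 0.12417996]
disc 0.002 disc ((439.3816833496094, -142.4542694091797), 71.4078369140625) [ 439.6 -141.6] [129.7 137. ] 3731.5
disc 0.002 disc ((527.934326171875, -332.1446838378906), 70.97278594970703) [ 530.1 -331.3] [132.2 135. ] 4292.5
disc 0.002 disc ((625.8360595703125, -177.03382873535156), 71.00358581542969) [ 626.1 -178. ] [133.7 137.2] 5241.5
disc 0.003 disc ((439.2686462402344, -142.3704833984375), 70.0079345703125) [ 439.2 -142. ] [125.4 135.6] 3578.5
disc 0.003 disc ((527.8234252929688, -332.5586242675781), 70.06868743896484) [ 530.  -332.2] [129.2 133.1] 4157.0
disc 0.003 disc ((626.0457153320312, -176.846923828125), 69.75840759277344) [ 626.3 -177.8] [131.5 134.7] 5061.5
safe 1650 ((586.1952514648438, 104.61924743652344), (10.283088684082031, 311.1356201171875), 0.7593712210655212)
lip fit [-0.00419661  0.58702063] [-0.03317989  0.25826355] [0.12260856 0.12406234]
safe 0.002 disc ((441.85443115234375, -141.5124053955078), 69.18997955322266) [ 444.3 -143.9] [119.8 132. ] 3463.0
safe 0.002 disc ((528.2146606445312, -329.02386474609375), 69.69287872314453) [ 526.8 -317.8] [109.8 136.3] 3537.5
safe 0.002 disc ((625.6906127929688, -174.963623046875), 70.4732437133789) [ 627.7 -176. ] [129.6 135.2] 5313.0
safe 0.003 disc ((442.3098449707031, -141.66448974609375), 67.71356964111328) [ 444.5 -144.3] [117.7 127.5] 3308.0
safe 0.003 disc ((528.1905517578125, -328.59222412109375), 68.26782989501953) [ 526.7 -318.3] [108.3 133.5] 3423.5
safe 0.003 disc ((625.9014892578125, -175.20001220703125), 69.2551040649414) [ 627.7 -176.1] [128.2 132.3] 5133.5
```

View pics/z.png

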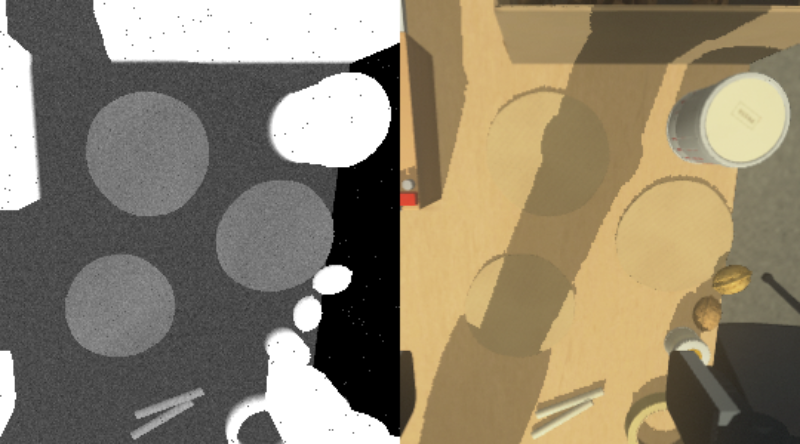

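The height map clearly shows three discs, giving world positions (.4395,-.142), (.528,-.332) and (.626,-.177). The knob axis and lip both put the safe origin at about (.5805,.106), with yaw near 0.004. Next I'll check reachability for the knob turn.

```bash
cat >> h.py <<'E'
S=np.array([.5805,.106]); YAW=.004; KC=np.array([.5056,.106])
def q(psi): return [0,np.cos(psi/2),np.sin(psi/2),0]
def sw(x,y): c,s=np.cos(YAW),np.sin(YAW); return S+np.array([c*x-s*y,s*x+c*y])
def at(xy,z): return [float(xy[0]),float(xy[1]),float(z)]
def st():
    s=env.get_state(); print('t%.1f'%s['time'],s['tcp_pos'].round(4),'F',s['force'].round(1),'op %.4f'%s['opening'],'gf %.1f'%s['gripper_force'])
    return s
E
python3 - <<'E'
from h import *
for off in (0,np.pi,-np.pi):
  r=[]
  for a in np.radians([97.3,120,145,170,195,220,235]):
    j=kin.inverse_kinematics(at(KC+.057*np.array([np.cos(a),np.sin(a)]),.128),q(a+off)); r.append(None if j is None else round(float(j[6]),2))
  print('left',off,r)
for n,xy,ps in (('wedge',[.3906,.317],np.radians(63)),('lane',sw(72,-112)/1 if 0 else sw(.072,-.112),YAW),('well',sw(.065,.04),np.pi/2),('well',sw(.065,.1),np.pi/2),('d',[.4395,-.1422],np.pi/2),('d',[.528,-.332],np.pi/2),('d',[.626,-.177],np.pi/2)):
  print(n,[None if (j:=kin.inverse_kinematics(at(xy,.12),q(ps+o))) is None else j.round(2).tolist()[6] for o in(0,np.pi)])
p,W,c,h=load('wedge')
y=cv2.inRange(h,(20,170,80),(33,255,255)); k=max(cv2.findContours(y,0,1)[0],key=cv2.contourArea)
m=cv2.erode(cv2.drawContours(np.zeros_like(y),[k],-1,255,-1),np.ones((3,3)))>0
P=W[m]; P=P[P[:,2]>.027]
for _ in range(3):
    A=np.c_[P[:,:2]-[.39,.317],np.ones(len(P))]; g=np.linalg.lstsq(A,P[:,2],rcond=None)[0]; P=P[abs(A@g-P[:,2])<.003]
print(g,cv2.minAreaRect((P[:,:2]*1000).astype(np.float32)))
E
```

```text
left 0 [-0.76, -0.42, -0.01, 0.41, 0.69, 1.18, -2.92]
left 3.141592653589793 [-2.94, -2.89, -2.85, -2.41, -1.95, -1.49, -1.22]
left -3.141592653589793 [-2.94, -2.89, -2.85, -2.41, -1.95, -1.49, -1.22]
wedge [-1.71, 1.05]
lane [-1.87, 0.76]
well [-0.73, -2.82]
well [-0.82, -2.92]
d [-0.14, -2.95]
d [0.2, -2.72]
d [-0.16, -2.85]
[0.03423414 0.07988482 0.03690242] ((386.37591552734375, 318.05828857421875), (137.45205688476562, 33.248870849609375), 62.611793518066406)
```

```bash
cat >> h.py <<'E'
def kp(a,r=.057): return KC+r*np.array([np.cos(a),np.sin(a)])
def turn(a0,a1,step=10,z=.128,stop=12,vel=.06):
    n=max(1,int(round(abs(a1-a0)/step)))
    for a in np.linspace(a0,a1,n+1)[1:]:
        t=np.radians(a)
        try: hit=env.movel(at(kp(t),z),velocity=vel,rot=q(t),stop_force=stop)
        except env.PlanningError as e: print('plan',a,e); return a
        if hit: print('hit at',a); return a
    return a1
E
python3 - <<'E'
from h import *
a=97.3; t=np.radians(a)
env.grip(.040)
env.reach(at(kp(t),.22),q(t)); env.movel(at(kp(t),.128),velocity=.1); st()
env.grip(0,20); st()
r=turn(a,225); s=st(); print(r)
E
```

```text
t7.5 [0.4988 0.1628 0.1285] F [ 0.5  0.1 -0.1] op 0.0400 gf 0.0
t7.9 [0.4981 0.1626 0.1286] F [-3.8 -0.3  5.7] op 0.0125 gf 23.1
t12.1 [0.4649 0.066  0.1284] F [-4.3  0.1  9.4] op 0.0125 gf 23.2
225
```

```bash
python3 - <<'E'
from h import *
a=225
while a<242:
    b=turn(a,a+3,3,stop=10,vel=.04); s=st(); print(b,s['torque'].round(2),s['qpos'][6].round(2))
    if b!=a+3 or np.linalg.norm(s['force'][:2])>15: break
    a=b
c=calibration('wrist'); p,d=camera('top'); cv2.imwrite('pics/t1.png',p)
E
```

```text
t12.4 [0.4668 0.0643 0.1284] F [-5.3  1.4  8.5] op 0.0129 gf 23.3
228 [ 0.29  1.04 -0.19] 1.36
t12.6 [0.4673 0.0643 0.1282] F [-10.    7.8   7.3] op 0.0136 gf 6.1
231 [ 1.5   2.09 -0.14] 1.42
t12.9 [0.4678 0.0644 0.1282] F [-16.3  12.4   9.8] op 0.0147 gf 19.3
234 [ 2.6   3.28 -0.47] 1.47
```

```bash
cat >> h.py <<'E'
WP=np.array([.3864,.318]); WA=np.radians(62.6)+np.pi; WZ=.087
E
python3 - <<'E'
from h import *
t=np.radians(229)
env.movel(at(kp(t),.128),velocity=.04,rot=q(t)); st()
env.grip(.04); env.movel(at(kp(t),.25),velocity=.25)
env.grip(.05)
env.reach(at(WP,.2),q(WA)); hit=env.movel(at(WP,WZ),velocity=.1,stop_force=10); print(hit); st()
env.grip(0,70); st()
env.movel(at(WP,.26),velocity=.15); st()
c=calibration('wrist'); p,d=camera('top'); cv2.imwrite('pics/t2.png',p); p2,d=camera('wrist')
cv2.imwrite('pics/t2b.png',cv2.resize(np.hstack([p,p2]),(800,300),interpolation=cv2.INTER_AREA))
E
```

```text
t13.2 [0.4675 0.065  0.1283] F [-4.9  5.8  2.6] op 0.0128 gf 25.5
False
t16.8 [0.3866 0.3183 0.0875] F [-0.9 -0.1 -0.1] op 0.0500 gf 0.0
t17.1 [0.3867 0.3184 0.0878] F [ 0.1 -0.6  6.7] op 0.0328 gf 71.0
t18.4 [0.3862 0.3175 0.2591] F [-1.2 -0.5 -1.9] op 0.0325 gf 69.9
```

View pics/t2b.png

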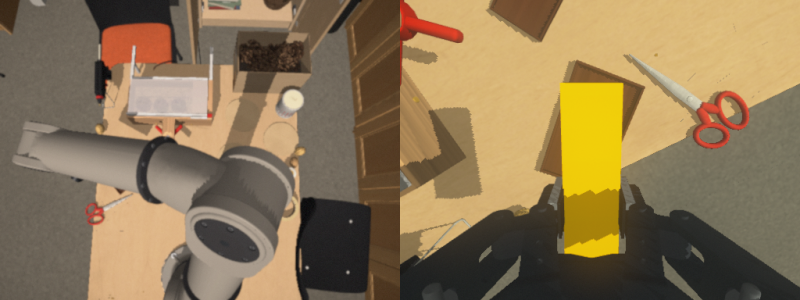

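```bash
python3 - <<'E'
from h import *
L=YAW+np.pi
env.reach(at(sw(-.09,-.112),.27),q(L)); env.movel(at(sw(-.09,-.112),.194),velocity=.12); st()
for x in (-.06,-.02,.03,.082):
    hit=env.movel(at(sw(x,-.112),.194),velocity=.08,stop_force=25); st()
    if hit: print('hit',x); break
p,d=camera('scene'); p2,d=camera('wrist')
cv2.imwrite('pics/t3.png',cv2.resize(np.hstack([p,p2]),(800,300),interpolation=cv2.INTER_AREA))
E
```

```text
t20.6 [ 0.4913 -0.0059  0.1945] F [ 0.4 -1.1 -2.2] op 0.0327 gf 69.9
t21.1 [ 0.5209 -0.0062  0.194 ] F [-1.7 -0.  -0.5] op 0.0328 gf 70.2
t21.7 [ 0.5604 -0.0061  0.1937] F [-2.7 -0.2 -3.6] op 0.0328 gf 69.9
t22.5 [ 0.6104 -0.0059  0.1938] F [-1.8 -0.5 -3.5] op 0.0326 gf 69.8
t23.3 [ 0.6625 -0.0058  0.1938] F [-4.   0.3 -3.4] op 0.0325 gf 69.8
```

View pics/t3.png

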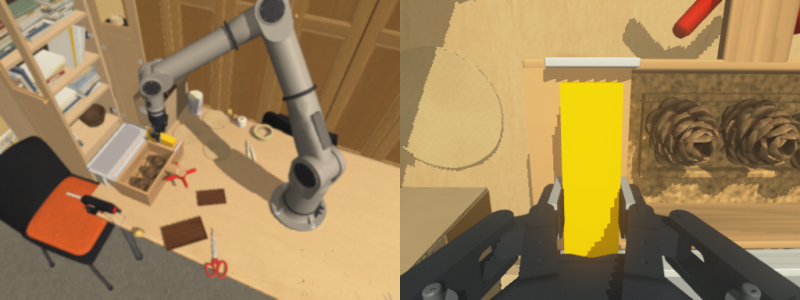

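The hatch is open and three cones are visible. The wedge lies just behind the kerb, and its left and right margins look fine. I'll lower it now.

```bash
python3 - <<'E'
from h import *
L=YAW+np.pi
print(env.movel(at(sw(.082,-.112),.180),velocity=.04,stop_force=8)); s=st()
z=s['tcp_pos'][2]
print(env.movel(at(sw(.070,-.112),z),velocity=.03,stop_force=8)); s=st()
env.grip(.05); env.dwell(.3); st()
x,y,_=env.get_state()['tcp_pos']
env.movel([x,y,.27],velocity=.2)
env.reach(at(sw(.0,.02),.40),q(YAW+np.pi/2+0)); 
c=calibration('wrist'); p2,d=camera('wrist'); np.savez('w_well.npz',d=d,**c); cv2.imwrite('pics/w_well.png',p2)
p,dt=camera('top'); cv2.imwrite('pics/t4t.png',p); np.save('t4t.npy',dt)
cv2.imwrite('pics/t4.png',cv2.resize(np.hstack([p,p2]),(800,300),interpolation=cv2.INTER_AREA))
E
```

```text
True
t23.7 [ 0.6635 -0.0052  0.1838] F [-0.8  0.1  3.9] op 0.0328 gf 71.0
True
t24.1 [ 0.6529 -0.0054  0.184 ] F [1.9 0.3 2.9] op 0.0329 gf 71.4
t24.7 [ 0.6526 -0.0053  0.1833] F [-0.3 -0.2 -0.2] op 0.0502 gf 0.0
```

View pics/t4.png

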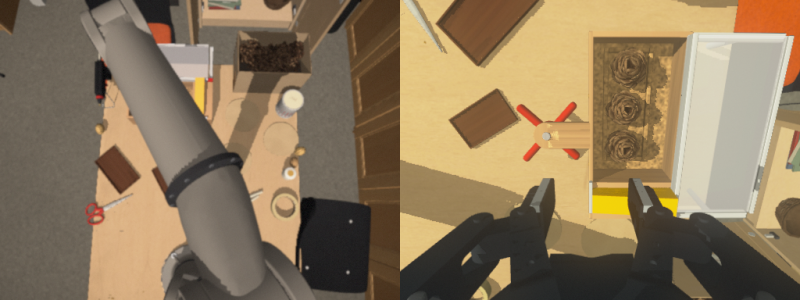

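The hatch is propped and three cones stand in the well, in the right-hand picture at (628,68), (628,105) and (628,143). Next I'll locate each from depth.

```bash
cat >> h.py <<'E'
def cones(W,box,zlo,zhi):
    """cone centres (enclosing circle of blobs of a 1 mm plan grid)"""
    x0,x1,y0,y1=box; M=(W[...,2]>zlo)&(W[...,2]<zhi)&(W[...,0]>x0)&(W[...,0]<x1)&(W[...,1]>y0)&(W[...,1]<y1)
    P=W[M]; g=np.zeros((int((x1-x0)*1000)+2,int((y1-y0)*1000)+2),np.uint8)
    g[((P[:,0]-x0)*1000).astype(int),((P[:,1]-y0)*1000).astype(int)]=255
    g=cv2.morphologyEx(g,cv2.MORPH_CLOSE,np.ones((5,5))); g=cv2.morphologyEx(g,cv2.MORPH_OPEN,np.ones((5,5)))
    out=[]
    for k in cv2.findContours(g,0,1)[0]:
        if cv2.contourArea(k)<300: continue
        (cy,cx),r=cv2.minEnclosingCircle(k); m=cv2.moments(k)
        a=np.hypot(P[:,0]-x0-cx/1000,P[:,1]-y0-cy/1000)<.03
        out.append([x0+cx/1000,y0+cy/1000,r/1000,x0+m['m01']/m['m00']/1000,y0+m['m10']/m['m00']/1000,np.percentile(P[a][:,2],98)])
    return np.array(out)
E
python3 - <<'E'
from h import *
p,W,c,h=load('well'); np.set_printoptions(suppress=True,precision=4)
a,b=sw(.02,-.07),sw(.115,.15)
for z in(.058,.066,.074,.082): print(z);print(cones(W,(a[0],b[0],a[1],b[1]),z,.12))
E
```

```text
0.058
[[0.643  0.2178 0.032  0.6427 0.2176 0.0976]
 [0.6374 0.149  0.0309 0.6362 0.1481 0.0937]
 [0.6376 0.0776 0.0309 0.6372 0.0791 0.0974]]
0.066
[[0.6452 0.2167 0.0313 0.6426 0.2161 0.0977]
 [0.6376 0.1463 0.03   0.636  0.1476 0.0938]
 [0.6361 0.078  0.0289 0.6354 0.0784 0.0975]]
0.074
[[0.6418 0.216  0.0282 0.6414 0.2168 0.0977]
 [0.6372 0.0789 0.0278 0.6371 0.0789 0.0976]
 [0.6351 0.1465 0.0257 0.6363 0.1471 0.0941]]
0.082
[[0.6418 0.2176 0.0238 0.6419 0.2184 0.0982]
 [0.6391 0.0798 0.0238 0.6388 0.0788 0.0981]
 [0.6361 0.1472 0.0234 0.6377 0.1474 0.0941]]
```

```bash
cat >> h.py <<'E'
D=dict(a=[.4395,-.1422],b=[.528,-.332],c=[.626,-.177])
Q=q(YAW+np.pi/2); np.set_printoptions(suppress=True,precision=4)
def view(name,xy,z):
    env.reach(at(xy,z),Q); c=calibration('wrist'); p,d=camera('wrist'); np.savez(f'w_{name}.npz',d=d,**c); cv2.imwrite(f'pics/w_{name}.png',p); return load(name)
def wellcones(name):
    p,W,c,h=view(name,sw(0,.02),.40); a,b=sw(.015,-.07),sw(.125,.15); r=cones(W,(a[0],b[0],a[1],b[1]),.07,.12); print(r); return r
def pick(xy,zt):
    env.grip(.062); env.reach(at(xy,.24),Q); hit=env.movel(at(xy,zt),velocity=.1,stop_force=15); print('pick hit',hit); st()
    env.grip(0,50); env.dwell(.2); st(); env.movel(at(xy,.26),velocity=.12); return st()['opening']
def place(xy,zp):
    env.reach(at(xy,.24),Q); st(); env.movel(at(xy,zp+.025),velocity=.15)
    print('touch',env.movel(at(xy,zp-.004),velocity=.03,stop_force=5)); st()
    env.grip(.062); env.movel(at(xy,.24),velocity=.15)
E
python3 - <<'E'
from h import *
dt=np.load('top0.npy'); print('tin',world('top',[(370,132)],z=.112))
print(pick([.6375,.0785],.126))
c=calibration('wrist'); p,d=camera('wrist'); cv2.imwrite('pics/hold1.png',p)
E
```

```text
tin [[ 0.6395 -0.3403  0.112 ]]
pick hit False
t29.1 [0.638  0.0787 0.1268] F [ 0.3 -0.3 -0.8] op 0.0619 gf 0.0
t29.7 [0.6379 0.0786 0.1268] F [-1.8 -0.7  5.3] op 0.0266 gf 48.7
t31.0 [0.6371 0.0783 0.259 ] F [-0.3  0.4 -0.8] op 0.0268 gf 48.3
0.026750527907993142
```

View pics/hold1.png

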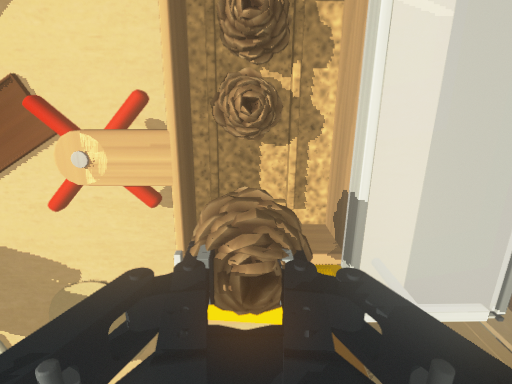

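```bash
python3 - <<'E'
from h import *
place(D['c'],.0988)
r=wellcones('v2')
p,W,c,h=view('d2',[.52,-.2],.40); print(cones(W,(.36,.7,-.4,-.08),.03,.085))
cv2.imwrite('pics/v2.png',cv2.resize(np.hstack([cv2.imread('pics/w_v2.png'),p]),(800,300),interpolation=cv2.INTER_AREA)); st()
E
```

```text
t32.0 [ 0.6265 -0.1745  0.2403] F [-0.6  0.4  0.4] op 0.0266 gf 48.3
touch True
t33.8 [ 0.6258 -0.1769  0.0972] F [-0.8 -0.   5.6] op 0.0269 gf 49.3
[[0.6424 0.2152 0.0294 0.6419 0.2159 0.0976]
 [0.6353 0.1486 0.0288 0.6357 0.1476 0.094 ]]
[[ 0.626  -0.1788  0.0304  0.6249 -0.1774  0.0677]]
t38.0 [ 0.5207 -0.1981  0.4001] F [-0.5  0.1 -0.7] op 0.0616 gf 0.0
```

View pics/v2.png

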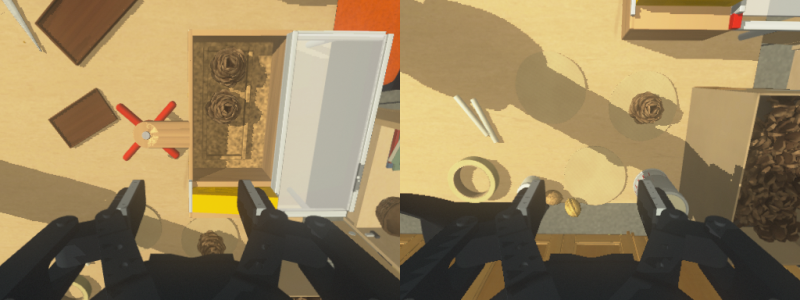

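The first cone stands centred on disc c, and the other two are unchanged in the well. I'll take the next one.

```bash
python3 - <<'E'
from h import *
o=pick([.636,.1476],.1235); z=.1235-.028
if o>.02:
    place(D['a'],z)
    r=wellcones('v3')
    p,W,c,h=view('d3',[.52,-.2],.40); print(cones(W,(.36,.7,-.4,-.08),.03,.085)); st()
E
```

```text
pick hit True
t40.8 [0.636  0.1476 0.1251] F [-0.5 -0.8  5.7] op 0.0619 gf 2.6
t41.4 [0.635  0.1472 0.1239] F [-0.7 -0.2  5.2] op 0.0251 gf 48.5
t42.7 [0.6356 0.1473 0.259 ] F [ 0.4  0.1 -1. ] op 0.0244 gf 48.2
t44.0 [ 0.4406 -0.1414  0.2404] F [-0.1  0.8 -1.3] op 0.0249 gf 48.2
touch True
t45.8 [ 0.4394 -0.1421  0.0942] F [-0.9  0.5  6. ] op 0.0250 gf 49.4
[[0.6422 0.2156 0.029  0.6418 0.2159 0.0975]]
[[ 0.6265 -0.18    0.0311  0.6252 -0.1776  0.0679]
 [ 0.4417 -0.1403  0.0305  0.4412 -0.1419  0.0643]]
t50.0 [ 0.5206 -0.1981  0.4003] F [-0.2  0.9  0.3] op 0.0622 gf 0.0
```

```bash
python3 - <<'E'
from h import *
o=pick([.642,.216],.126); z=.1265-.028
if o>.02:
    place(D['b'],z)
    p,W,c,h=view('d4',[.50,-.2],.42); print(cones(W,(.36,.7,-.4,-.08),.03,.085)); st()
    p2,d=camera('top'); cv2.imwrite('pics/v4.png',cv2.resize(np.hstack([p,p2]),(800,300),interpolation=cv2.INTER_AREA))
E
```

```text
pick hit False
t53.2 [0.6424 0.2163 0.1269] F [ 0.1 -0.2 -0.4] op 0.0621 gf 0.0
t53.8 [0.6424 0.2161 0.1269] F [-1.  -0.4  5.7] op 0.0269 gf 48.7
t55.1 [0.6417 0.2157 0.2589] F [ 0.4  0.9 -0.4] op 0.0266 gf 48.3
t57.1 [ 0.5289 -0.3305  0.2403] F [ 0.8  0.  -0.8] op 0.0266 gf 48.4
touch True
t58.9 [ 0.5278 -0.3319  0.0972] F [-1.7  0.3  5.4] op 0.0268 gf 49.4
[[ 0.6257 -0.177   0.03    0.6246 -0.1772  0.068 ]
 [ 0.5265 -0.3272  0.0295  0.5255 -0.3245  0.0677]
 [ 0.4415 -0.1402  0.0308  0.4407 -0.1417  0.0642]
 [ 0.4015 -0.3545  0.0167  0.4042 -0.3545  0.0458]]
t61.4 [ 0.4993 -0.202   0.4181] F [ 0.4 -0.3  0.4] op 0.0619 gf 0.0
```

View pics/v4.png

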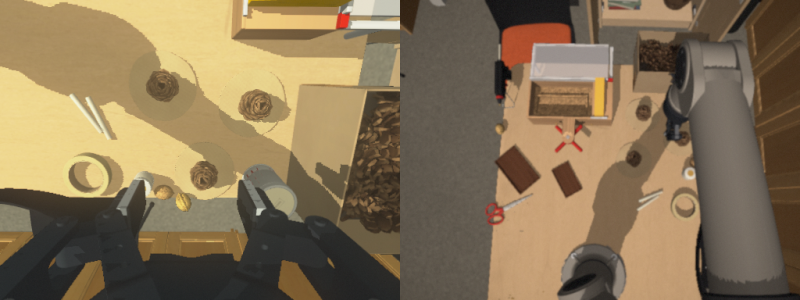

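The three cones stand near the disc middles and the well is empty. Next is the wedge.

```bash
python3 - <<'E'
from h import *
L=YAW+np.pi; P=[.6527,-.0053]
env.grip(.05); env.reach(at(P,.27),q(L)); print(env.movel(at(P,.184),velocity=.1,stop_force=10)); st()
env.grip(0,75); st()
env.movel(at([P[0]+.008,P[1]],.185),velocity=.04); st()
env.movel(at([P[0]+.008,P[1]],.27),velocity=.12); st()
env.dwell(2.0)
c=calibration('wrist'); p,d=camera('wrist'); p2,d2=camera('top')
W=cloud('top',d2,calibration('top')); M=(W[...,2]>.113)&(W[...,2]<.135)&(W[...,0]>.54)&(W[...,0]<.76)&(W[...,1]>.1)&(W[...,1]<.25); print('lip x',np.nanmedian(W[M],0),M.sum())
cv2.imwrite('pics/v5.png',cv2.resize(np.hstack([p,p2]),(800,300),interpolation=cv2.INTER_AREA))
E
```

```text
False
t63.8 [ 0.6531 -0.005   0.1847] F [0.  0.5 0.1] op 0.0497 gf 0.0
t64.1 [ 0.6531 -0.0052  0.1849] F [-0.1 -0.1  3.5] op 0.0325 gf 74.9
t64.4 [ 0.6596 -0.0051  0.1849] F [-4.2 -0.6  3.3] op 0.0327 gf 75.3
t65.3 [ 0.6605 -0.0056  0.2694] F [-0.6 -0.1 -2. ] op 0.0324 gf 74.9
lip x [0.5815 0.1733 0.1226] 194
```

View pics/v5.png

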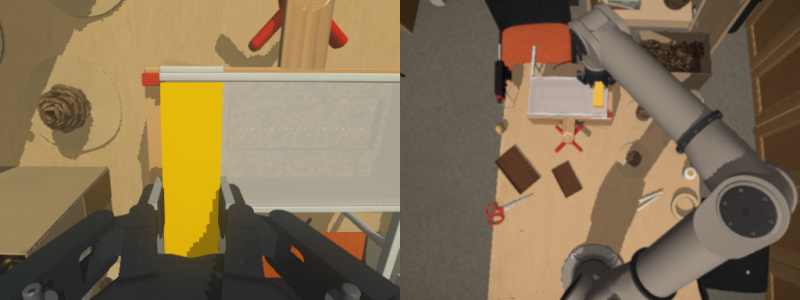

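```bash
python3 - <<'E'
from h import *
L=YAW+np.pi; T=[.46,-.02]
env.reach(at(T,.22),q(L)); print(env.movel(at(T,.078),velocity=.08,stop_force=8)); st()
env.grip(.05); env.dwell(.2); env.movel(at(T,.22),velocity=.2)
env.grip(.04)
t=np.radians(205); env.reach(at(kp(t),.22),q(t)); t=np.radians(229); env.movel(at(kp(t),.22),rot=q(t)); s=st(); print('j7',s['qpos'][6])
print(env.movel(at(kp(t),.128),velocity=.1,stop_force=10)); st()
env.grip(0,20); st()
a=turn(229,100)
while a>84:
    b=turn(a,a-3,3,stop=10,vel=.04); s=st(); print(b)
    if b!=a-3 or np.linalg.norm(s['force'][:2])>15: break
    a=b
E
```

```text
True
t69.8 [ 0.4599 -0.02    0.0846] F [-1.1 -1.   6.2] op 0.0326 gf 76.5
t72.4 [0.4682 0.062  0.2197] F [ 0.4 -0.1 -0.5] op 0.0395 gf 0.0
j7 1.4631404447584624
False
t73.5 [0.4685 0.0632 0.1285] F [-0.  -1.1 -0.2] op 0.0404 gf 0.0
t73.8 [0.4669 0.0644 0.1285] F [-5.7  2.3  4. ] op 0.0126 gf 24.6
t78.3 [0.498  0.1617 0.1281] F [-6.5  1.  12.8] op 0.0127 gf 22.9
97
t78.6 [0.5009 0.162  0.1281] F [-6.5  0.3 13.6] op 0.0125 gf 23.1
94
t78.8 [0.5039 0.1622 0.1281] F [-6.3  1.3 13.3] op 0.0126 gf 23.2
91
t79.1 [0.505  0.1623 0.128 ] F [-12.2   1.2  19.7] op 0.0129 gf 29.8
88
t79.3 [0.5053 0.1623 0.1278] F [-21.2  -1.2  28.4] op 0.0127 gf 57.3
85
```

```bash
python3 - <<'E'
from h import *
L=YAW+np.pi; T=[.46,-.02]
t=np.radians(90); env.movel(at(kp(t),.128),velocity=.04,rot=q(t)); st()
env.grip(.04); env.movel(at(kp(t),.24),velocity=.2); env.grip(.05)
env.reach(at(T,.22),q(L)); print(env.movel(at(T,.0846),velocity=.1,stop_force=10)); env.grip(0,75); st()
env.movel(at(T,.24),velocity=.15); env.reach(at(WP,.22),q(WA)); st()
env.movel(at(WP,.10),velocity=.12); print(env.movel(at(WP,.084),velocity=.03,stop_force=6)); st()
env.grip(.05); env.dwell(.2); env.movel(at(WP,.25),velocity=.2)
Q=q(0.)
env.reach([.50,.22,.42],q(0)); c=calibration('wrist'); p,d=camera('wrist'); np.savez('w_end.npz',d=d,**c); cv2.imwrite('pics/w_end.png',p)
env.reach([.52,-.1,.45],q(0)); c=calibration('wrist'); p2,d2=camera('wrist'); np.savez('w_end2.npz',d=d2,**c); cv2.imwrite('pics/w_end2.png',p2)
p2,W,c,h=load('end2'); print(cones(W,(.36,.7,-.4,-.08),.03,.085)); st()
p,W,c,h=load('end')
red=cv2.inRange(h,(0,170,90),(6,255,255))|cv2.inRange(h,(174,170,90),(180,255,255))
for k in cv2.findContours(red,0,1)[0]:
    if cv2.contourArea(k)>60: print(cv2.minAreaRect((world('wrist',k[:,0],z=.083,c=c)[:,:2]*1000).astype(np.float32)))
cv2.imwrite('pics/v6.png',cv2.resize(np.hstack([p,p2]),(800,300),interpolation=cv2.INTER_AREA))
E
```

```text
t79.6 [0.5046 0.162  0.1281] F [-5.6  2.8 13.7] op 0.0127 gf 22.5
False
t84.3 [ 0.4604 -0.02    0.0853] F [-2.3 -0.4  6.1] op 0.0326 gf 75.2
t86.8 [0.3872 0.3168 0.2196] F [-0.5 -0.6 -2. ] op 0.0328 gf 74.5
True
t88.3 [0.3866 0.3181 0.0893] F [-0.2 -0.8  6.6] op 0.0328 gf 75.6
[[ 0.628  -0.1783  0.0313  0.6282 -0.1774  0.0678]
 [ 0.5272 -0.3267  0.0294  0.5274 -0.3249  0.0673]
 [ 0.442  -0.1405  0.0303  0.4421 -0.1417  0.0644]
 [ 0.3887 -0.3549  0.0234  0.3891 -0.3547  0.046 ]]
t93.6 [ 0.5204 -0.0982  0.4494] F [ 0.2 -0.  -0.6] op 0.0498 gf 0.0
((459.4542236328125, 108.8725357055664), (42.19000244140625, 11.986475944519043), 0.09323243051767349)
((504.90728759765625, 152.80870056152344), (8.49372673034668, 48.15373992919922), 0.13997747004032135)
((505.8671875, 60.32465744018555), (9.915307998657227, 38.09046936035156), 0.17622637748718262)
((589.5950927734375, -61.2866096496582), (11.425033569335938, 21.76215171813965), 0.5144403576850891)
((655.9019165039062, 384.1055908203125), (12.342743873596191, 28.14437484741211), 2.621840000152588)
```

View pics/v6.png

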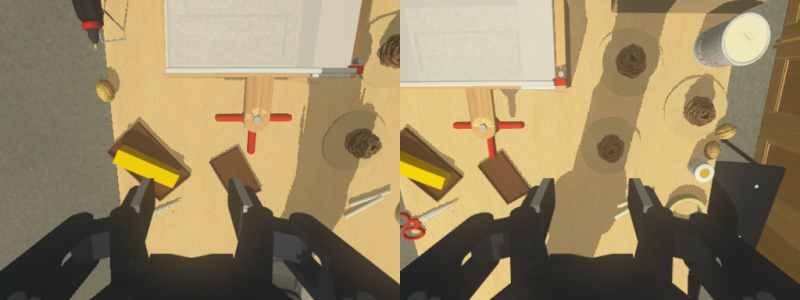

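The last view shows the knob arms square to the safe at 0 (locked), the hatch shut, the wedge in its tray and a cone on each disc. I'm handing it in.

```bash
python3 -c "
from h import *
print(job.job_done())"
```

```text
the job is handed in; nothing more can be done
None
```

The job is handed in after about 94 s of the 210 s allowed: the safe is shut and locked, all three cones stand within about 5–7 mm of their disc middles, the wedge is back in its tray, and the tin, jar and tape were never touched.

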